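# Load the glued displays and cure them

### The job

Stand every glued display upright on its long edge in the grey carrier, one to a slot, and then slide the loaded carrier along the bench by its orange fin, nose first, through the spring gate into the curing bay until it is fully home against the end wall and the gate has closed behind it. Then press the green start button fully down and let it spring back. Do not lift the carrier off the bench, and leave everything else on the bench where it is.

Things in the scene. Friction and masses are not known exactly. Their poses are not given: they have to be found in the camera images.
- display1: display module, white frame: stiff slab 10 mm thick (x), 100 long (y), 70 high (z), 110 g; origin: middle of its lower long edge, z towards the upper long edge, glass on +x. Starts leaning in its own stand, z about 16 degrees off vertical towards the robot; only the upper 34 mm are free on both faces. Three or four displays are there; an absent one reads None
- display2: display module, aluminium frame: stiff slab 10 mm thick (x), 100 long (y), 70 high (z), 110 g; origin: middle of its lower long edge, z towards the upper long edge, glass on +x. Starts leaning in its own stand, z about 16 degrees off vertical towards the robot; only the upper 34 mm are free on both faces. Three or four displays are there; an absent one reads None
- display3: display module, blue frame: stiff slab 10 mm thick (x), 100 long (y), 70 high (z), 110 g; origin: middle of its lower long edge, z towards the upper long edge, glass on +x. Starts leaning in its own stand, z about 16 degrees off vertical towards the robot; only the upper 34 mm are free on both faces. Three or four displays are there; an absent one reads None
- display4: display module, copper frame: stiff slab 10 mm thick (x), 100 long (y), 70 high (z), 110 g; origin: middle of its lower long edge, z towards the upper long edge, glass on +x. Starts leaning in its own stand, z about 16 degrees off vertical towards the robot; only the upper 34 mm are free on both faces. Three or four displays are there; an absent one reads None
- stand1: fixed white stand of display1, foot 80 x 90 x 10 mm, 65 mm high; origin on the bench under its middle; the display's origin starts 18 mm along the stand's +x, 30 mm up. Covers the display's lower 36 mm at the back, 7 mm in front
- stand2: fixed white stand of display2, foot 80 x 90 x 10 mm, 65 mm high; origin on the bench under its middle; the display's origin starts 18 mm along the stand's +x, 30 mm up. Covers the display's lower 36 mm at the back, 7 mm in front
- stand3: fixed white stand of display3, foot 80 x 90 x 10 mm, 65 mm high; origin on the bench under its middle; the display's origin starts 18 mm along the stand's +x, 30 mm up. Covers the display's lower 36 mm at the back, 7 mm in front
- stand4: fixed white stand of display4, foot 80 x 90 x 10 mm, 65 mm high; origin on the bench under its middle; the display's origin starts 18 mm along the stand's +x, 30 mm up. Covers the display's lower 36 mm at the back, 7 mm in front
- carrier: loose grey slotted carrier, 184 mm wide (x), 162 long (y from -90 at the rear to +72 at the nose), 450 g; origin on the bench under the middle of the slots. Four slots along y, middles at x = -69, -23, +23, +69 mm, y = 0: 13 mm wide, 110 long between end stops 30 mm high, floor 8 mm above the bench, upright sides up to 26 mm, 45 degree lead-ins up to 34 mm
- carrier_fin (a point): middle of the top edge of the carrier's orange grip fin, 95 mm above the bench; the fin is 12 mm (carrier's x) by 26 mm (carrier's y) and upright, at y = -76 mm of the carrier; pushed towards the carrier's +y it slides along the bench
- bay: fixed curing bay, open on top, amber walls 60 mm high (65 with trim); origin on the bench in the middle of its gate, y into the bay, x across. Inside 208 mm wide, from y = 0 (gate) to the black end wall at y = 284. A carrier touching the end wall, nose first, has its origin at y = 212 mm. Grey control box 45 mm high outside its -x wall
- gate_left (a joint): amber spring leaf at the -x side of the bay's mouth, 99 mm long, 58 mm high at its top, hinged upright at the bay's wall; 0 shut, rad, swings only into the bay up to 1.6; about 0.02 N m shut and 0.07 N m fully open, closes by itself once nothing is within 102 mm behind the gate
- gate_right (a joint): the same leaf at the +x side of the bay's mouth; 0 shut, grows as it swings into the bay up to 1.6 rad
- start (a joint): green push button on top of the bay's control box, pressed straight down; 0 up, 0.006 m fully down at about 4 N, springs back
- start_top (a point): middle of the top face of the green button when up, 32 mm across, about 20 mm above the control box
- screwdriver: bystander: small loose screwdriver, 170 mm
- flux_bottle: bystander: amber bottle, 42 mm across, 100 mm tall
- meter: bystander: grey hand meter 75 x 140 x 28 mm
- tape: bystander: yellow tape roll lying flat, 76 mm across, 18 mm high
- brush: bystander: small loose brush, 160 mm
- screw_tray: bystander: low white divided tray 90 x 120 x 20 mm
- tool_cup: bystander: white cup, 70 mm across, 90 mm tall
Not all that is in view belongs to the job. Leave any yellow look-alike of the display4 alone.

How it is judged:
By the outcome, as a careful person would: the job done as asked, in the order asked, and still so for the second after the job is handed in, with the robot touching nothing.
Of display1, display2, display3, display4 only 3 to 4 are there at a start; the rules pass over those that are not, and their reading is None.
At some moment in a run one of carrier may be knocked a few centimetres aside while the robot is not near it.
It also fails if it takes over 210 s, if anything falls off the work surface, if the arm or the gripper's body presses on something with over 40 N, if the wrist force passes 120 N, or if a joint passes its speed limit or range.

### The arm

A 7-joint arm with a two-finger parallel gripper is mounted at the origin on the work surface. World frame = base frame: x ahead of the robot, y to its left, z up, the work surface at z = 0. Lengths are in mm, angles in rad, forces in N, time in s.
With the tool pointing down it reaches from about 350 to 900 mm from the base axis. Payload 7.2 kg.
Tool frame: the origin (TCP) lies at the very end of the fingers, on their centre line; the grasp point (between the pads) lies 19 mm behind it; z points along the fingers, y is the direction in which the jaws open and shut (so a half turn about z gives the same grasp; the last joint's range is limited). The gripper opens to 88 mm and grips with 3 to 60 N. Pads are 20 mm wide; open, the fingers measure 115 mm over their backs; the gripper's body (75 mm by 178 mm) begins 61 mm behind the grasp point.
Start: joints at [1.052, 0.411, -0.013, 1.596, 0.006, 1.134, -0.082], TCP at [272.293, -562.571, 222.653] pointing down, gripper open.
Joint ranges: [-2.95, 2.95], [-0.29, 1.99], [-1.47, 1.44], [0.14, 2.54], [-1.03, 4.17], [0.13, 1.85], [-2.86, 2.86]. Speed limits (rad/s): [2.39, 2.39, 3.01, 3.01, 3.14, 3.14, 3.14].

### API

Orientations are given as a rotation vector (axis times angle).
In Python, from cell import bot gives the robot as it stands. Calls block until the motion is done:
- bot.move_pose(position, orientation): joint-space move of the TCP to a pose.
- bot.move_straight(position, v=150, rot=None, until_force=None): straight line of the TCP; rot=None keeps the orientation; v is the mean speed in mm/s. With until_force (N) it stops when the force on the tool has changed by that much, and returns True; else False.
- bot.move_j(angles): joint-space move.
- bot.command_gripper(opening): finger opening in mm; the grip force is fixed at half the most; returns when the fingers have stopped.
- bot.sleep(seconds).
- bot.inverse_kinematics(position, orientation): joint angles nearest the present ones, or None.
- bot.camera(name): name is "side" or "top"; returns (picture, depth): 384x512x3 uint8, blue, green, red; 384x512 float32, mm along the optical axis (not along the pixel's ray), 0 where there is no reading.
- bot.camera_params(name): a dict with "mtx" (3x3 intrinsics, pixels), "position" and "orientation" of the camera in the world. Camera axes: x right, y up, looking along -z (the intrinsics and any distortion apply to the point x, -y, -z); pixel columns grow to the right and rows downward; lengths in mm; the calibration is good to about 2 mm. A picture is of the moment at which its call begins. camera_params takes no time and is no camera call.
A pose or a line that the arm cannot do raises bot.Unreachable and nothing moves.
- bot.close_job(): hands the job in, once; it reports no verdict.
Trained networks look in the newest picture that a camera, given by its name, has taken for a name from the list of things; names that differ only in an ending like _2 or _b are one class to them, and where a whole thing is asked for, a point or a joint stands for the part that bears it (a point fixed in the world has none). Each returns a list of dicts, best first, with "score" (0 to 1); they miss things now and then, are a little off and sometimes report something else, mostly with a low value. They report only what shows in the picture. A call takes as long as a camera call. They do not tell look-alikes from the thing itself.
- bot.recognise(target, camera): "rect" ([centre column, centre row, width, height] in pixels, round what is visible of it).
- bot.pinpoint(target, camera): "xy" ([column, row] in pixels: a listed point, or the origin of a listed thing).
Readings, each from a call of its own:
- bot.get_time(): time.
- bot.get_joint_positions(): joint angles.
- bot.get_joint_velocities(): joint speeds.
- bot.get_joint_torque(): joint torques, N m.
- bot.get_ee_pos(): TCP position.
- bot.get_eef_rot(): TCP orientation.
- bot.get_contact_force(): force on the tool from outside, world axes, zero at the start.
- bot.get_torque(): the same for the moment, N m.
- bot.get_opening(): finger opening in mm.
Only numpy, scipy, OpenCV 4.12 (cv2) and the standard library are available. Lean on these libraries where they do the work, as an engineer would, in place of code of your own. Each camera call takes 0.05 s, during which the arm holds its last target.

## Working session

There is one attempt and no reset: what is moved stays moved. The work goes in short steps, each a Python script; the robot and the scene stay as the last script left them, time stands still between calls to the robot, and variables do not carry over. Pictures are saved under pics/ and viewed, and the job is handed in when it is done.

```bash
ls -la; mkdir -p pics; python3 - <<'E'
from cell import bot
import cv2
print(bot.get_time())
for n in ("side","top"):
    p,d=bot.camera(n); cv2.imwrite(f"pics/{n}0.png",cv2.resize(p,(768,576))); 
    print(n,bot.camera_params(n)); 
    import numpy as np; np.save(f"d_{n}.npy",d); cv2.imwrite(f"raw_{n}.png",p)
print(bot.get_time(),bot.get_ee_pos(),bot.get_eef_rot(),bot.get_opening())
E
```

```text
total 12
drwxr-xr-x  3 agent agent 4096 Dec  7 13:42 .
drwxr-xr-x 23 root  root  4096 Dec  7 13:42 ..
drwxr-xr-x  2 agent agent 4096 Dec  7 13:42 pics
0.0
side {'mtx': array([[372.92454392,   0.        , 257.3220133 ],
       [  0.        , 372.92454392, 190.56850411],
       [  0.        ,   0.        ,   1.        ]]), 'position': array([203.31223191, 620.17188683, 617.7366397 ]), 'orientation': array([ 0.23902374, -1.34088502, -2.47019074])}
top {'mtx': array([[406.27062823,   0.        , 251.53620391],
       [  0.        , 406.27062823, 191.08428663],
       [  0.        ,   0.        ,   1.        ]]), 'position': array([ 323.6242827 , -161.16068685, 1154.2200619 ]), 'orientation': array([ 0.12985287, -0.1404722 , -1.54163801])}
0.1 [ 272.08157297 -562.19212996  221.89859827] [-3.06080653e+00 -7.01876639e-01  6.40990555e-04] 87.77928769386963
```

View pics/side0.png

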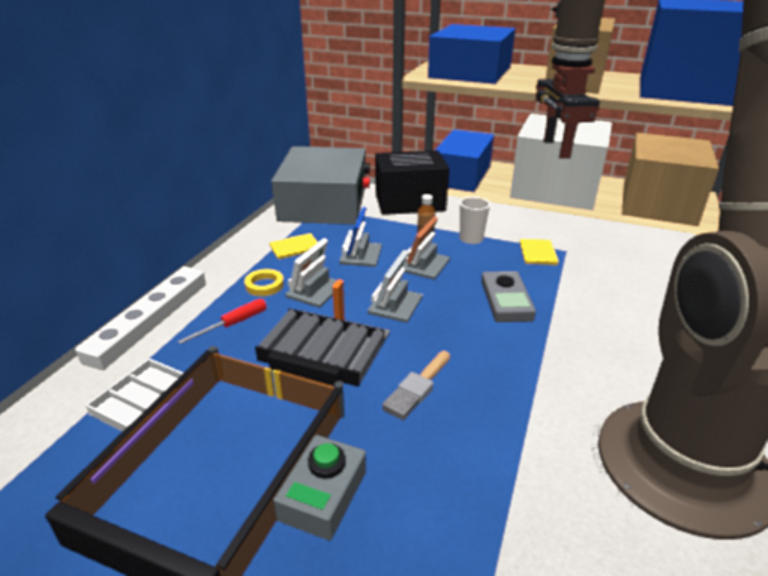

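View pics/top0.png

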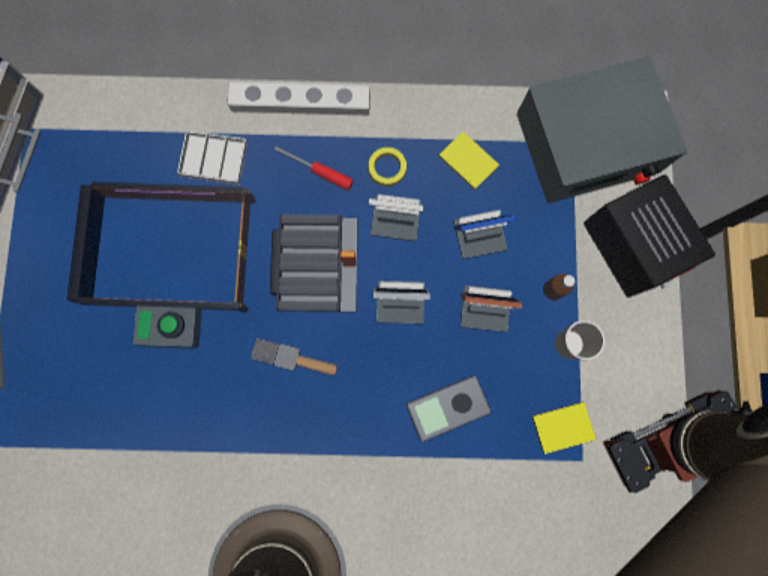

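```bash
cat > h.py <<'E'
from cell import bot
import numpy as np, cv2
from scipy.spatial.transform import Rotation as R
P={n:bot.camera_params(n) for n in("side","top")}
def cloud(n,d):
    p=P[n];K=p["mtx"];v,u=np.mgrid[:d.shape[0],:d.shape[1]]
    c=np.stack([(u-K[0,2])/K[0,0]*d,-(v-K[1,2])/K[1,1]*d,-d],-1)
    return c@R.from_rotvec(p["orientation"]).as_matrix().T+p["position"]
def ray(n,uv,z):
    p=P[n];K=p["mtx"];c=np.array([(uv[0]-K[0,2])/K[0,0],-(uv[1]-K[1,2])/K[1,1],-1])
    r=R.from_rotvec(p["orientation"]).apply(c);return p["position"]+r*(z-p["position"][2])/r[2]
def proj(n,X):
    p=P[n];K=p["mtx"];c=R.from_rotvec(p["orientation"]).inv().apply(np.asarray(X)-p["position"])
    return np.stack([K[0,2]-K[0,0]*c[...,0]/c[...,2],K[1,2]+K[1,1]*c[...,1]/c[...,2]],-1)
E
python3 - <<'E'
from h import *
for n,(a,b,c,d) in {"top":(160,110,400,300),"side":(160,130,320,270)}.items():
    im=cv2.imread(f"raw_{n}.png")[b:d,a:c]; s=min(800/im.shape[1],600/im.shape[0])
    cv2.imwrite(f"pics/{n}z.png",cv2.resize(im,None,fx=s,fy=s,interpolation=cv2.INTER_CUBIC))
C=cloud("top",np.load("d_top.npy"))
for uv in [(440,300),(200,280),(60,180),(230,65),(160,165)]: print(uv,C[uv[1],uv[0]].round(1))
for t in ["display1","display2","display3","display4","stand1","stand2","stand3","stand4","carrier","carrier_fin","bay","start_top"]:
    for n in("top","side"):
        z={"d":30,"s":0,"c":0,"b":0}[t[0]]
        if t=="carrier_fin":z=95
        if t=="start_top":z=65
        r=bot.pinpoint(t,n)
        print(t,n,[(round(q["score"],2),np.round(q["xy"],1).tolist(),ray(n,q["xy"],z)[:2].round(1).tolist()) for q in r[:5]])
E
```

```text
(440, 300) [ 262.1 -522.8  372.6]
(200, 280) [270.9 -29.5  -1.7]
(60, 180) [539.  375.9  22.8]
(230, 65) [895.8 -93.6  34.2]
(160, 165) [584.2  91.   47. ]
display1 top [(0.93, [305.1, 113.5], [752.9, -316.7]), (0.69, [266.0, 192.9], [515.7, -207.1]), (0.69, [323.3, 149.1], [647.2, -369.0]), (0.66, [380.0, 298.3], [235.8, -519.3]), (0.54, [325.9, 200.4], [498.7, -375.4])]
display1 side [(0.86, [202.9, 187.4], [674.8, -183.3]), (0.63, [198.3, 166.0], [748.3, -291.5]), (0.57, [369.3, 169.6], [232.7, -467.6]), (0.48, [256.7, 191.2], [521.0, -221.2]), (0.35, [283.0, 178.8], [471.1, -314.5])]
display2 top [(0.93, [305.1, 113.5], [752.9, -316.7]), (0.69, [266.0, 192.9], [515.7, -207.1]), (0.69, [323.3, 149.1], [647.2, -369.0]), (0.66, [380.0, 298.3], [235.8, -519.3]), (0.54, [325.9, 200.4], [498.7, -375.4])]
display2 side [(0.86, [202.9, 187.4], [674.8, -183.3]), (0.63, [198.3, 166.0], [748.3, -291.5]), (0.57, [369.3, 169.6], [232.7, -467.6]), (0.48, [256.7, 191.2], [521.0, -221.2]), (0.35, [283.0, 178.8], [471.1, -314.5])]
display3 top [(0.93, [305.1, 113.5], [752.9, -316.7]), (0.69, [266
[... 2238 characters left out ...]
 204.1], [498.1, -206.6]), (0.75, [241.8, 171.9], [624.2, -354.8]), (0.74, [280.2, 177.8], [495.0, -364.9]), (0.73, [209.0, 192.0], [669.7, -208.0])]
carrier top [(0.73, [208.8, 175.7], [567.2, -41.5]), (0.33, [110.5, 212.8], [451.9, 233.6])]
carrier side [(0.86, [216.1, 231.4], [567.6, -47.7])]
carrier_fin top [(0.93, [234.6, 167.6], [571.0, -119.3])]
carrier_fin side [(0.84, [226.1, 191.1], [559.1, -100.2])]
bay top [(0.79, [164.9, 170.3], [579.8, 86.5])]
bay side [(0.93, [183.7, 268.4], [578.2, 99.3]), (0.74, [257.6, 191.4], [534.3, -264.1])]
start_top top [(0.5, [116.8, 216.6], [434.9, 193.6])]
start_top side [(0.58, [90.4, 265.5], [722.8, 216.1]), (0.56, [217.6, 300.1], [437.8, 203.4])]
```

View pics/topz.png

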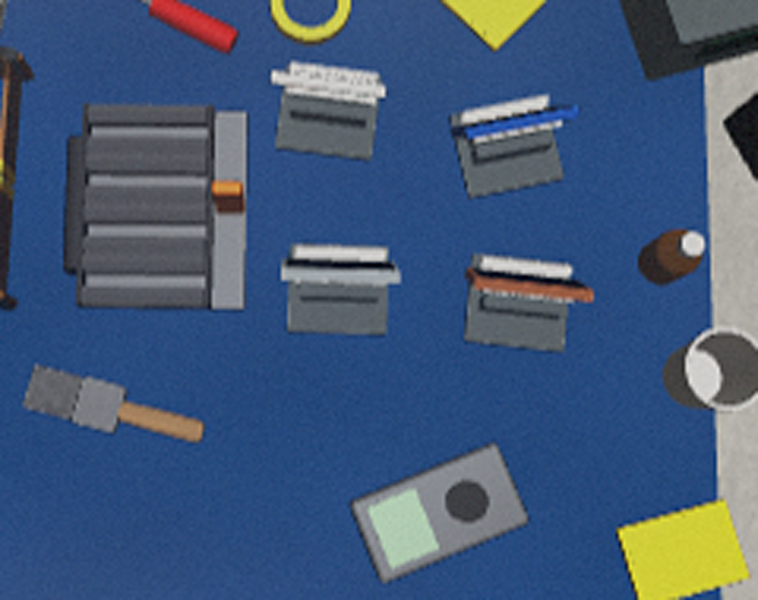

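View pics/sidez.png

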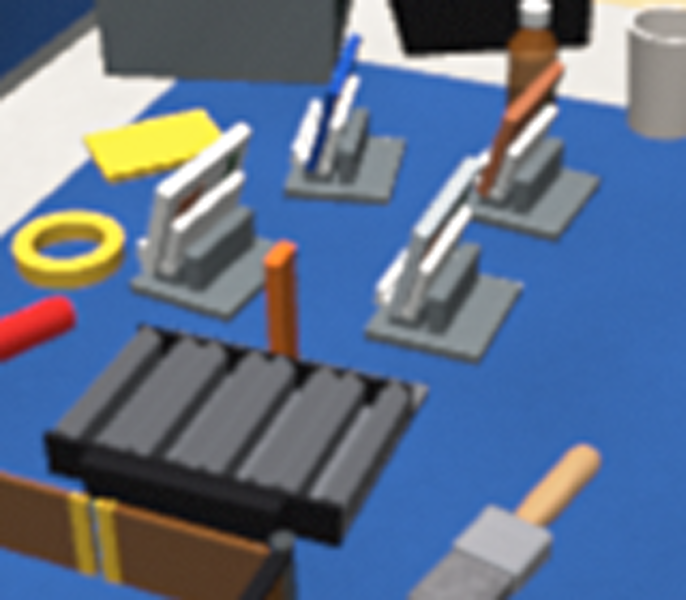

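```bash
cat >> h.py <<'E'
from scipy.optimize import least_squares
def boxsd(p,lo,hi):
    c=(np.array(lo)+hi)/2;h=(np.array(hi)-lo)/2;q=abs(p-c)-h
    return np.linalg.norm(np.maximum(q,0),axis=1)+np.minimum(q.max(1),0)
TILT=np.radians(16)
def fit_display(Cs,x0,y0,zmin=68):
    pts=[]
    for C in Cs:
        p=C.reshape(-1,3);m=(p[:,2]>zmin)&(p[:,2]<112)&(np.hypot(p[:,0]-x0,p[:,1]-y0)<75);pts.append(p[m])
    n=[len(p) for p in pts];p=np.vstack(pts)
    def f(q):
        M=(R.from_euler("z",q[2])*R.from_euler("y",-TILT)).as_matrix()
        return boxsd((p-[q[0],q[1],30])@M,[-5,-50,0],[5,50,70])
    best=min((least_squares(f,[x0,y0,a],loss="soft_l1",f_scale=1.5) for a in(-.2,0,.2)),key=lambda r:r.cost)
    r=abs(f(best.x));return best.x,n,np.median(r),p
E
python3 - <<'E'
from h import *
Ct=cloud("top",np.load("d_top.npy"));Cs=cloud("side",np.load("d_side.npy"))
for nm,C in(("top",Ct),("side",Cs)):
    p=C.reshape(-1,3);m=(abs(p[:,0]-430)<25)&(abs(p[:,1]+230)<40);print(nm,"bench z",np.median(p[m,2]),p[m,2].std(),m.sum())
for nm,x,y in(("white",660,-202),("alu",505,-215),("blue",637,-364),("copper",500,-370)):
    for lab,S in(("both",[Ct,Cs]),("top",[Ct]),("side",[Cs])):
        q,n,r,p=fit_display(S,x,y);print(nm,lab,q.round(3),np.degrees(q[2]).round(1),n,round(r,2),"zmax pct",np.percentile(p[:,2],[50,90,98]).round(1))
E
```

```text
top bench z -0.1491951012789059 2.244302323714927 502
side bench z 1.462824761755087 1.2048536650172283 285
white both [ 6.71488e+02 -1.95436e+02 -1.30000e-01] -7.4 [145, 220] 2.45 zmax pct [94.7 98.4 99.9]
white top [ 6.77724e+02 -1.99530e+02 -1.07000e-01] -6.1 [145] 0.99 zmax pct [95.9 98.7 99.5]
white side [ 6.70155e+02 -1.95167e+02 -1.26000e-01] -7.2 [220] 1.6 zmax pct [89.9 98.3 99.9]
alu both [ 5.12857e+02 -2.08392e+02 -7.00000e-03] -0.4 [196, 155] 0.67 zmax pct [95.2 98.5 99.8]
alu top [ 5.12574e+02 -2.10096e+02 -6.00000e-03] -0.3 [196] 0.6 zmax pct [95.2 98.2 99.8]
alu side [ 5.13091e+02 -2.08366e+02 -8.00000e-03] -0.4 [155] 0.59 zmax pct [95.3 98.7 99.5]
blue both [ 6.47841e+02 -3.56239e+02  2.23000e-01] 12.8 [170, 85] 0.81 zmax pct [ 96.   98.9 100.6]
blue top [ 6.47849e+02 -3.57247e+02  2.28000e-01] 13.1 [170] 0.7 zmax pct [ 95.9  98.9 100.7]
blue side [ 6.48172e+02 -3.55325e+02  2.22000e-01] 12.7 [85] 0.76 zmax pct [ 96.   99.  100.2]
copper both [ 5.04749e+02 -3.71214e+02 -8.90000e-02] -5.1 [201, 133] 0.65 zmax pct [94.9 98.3 99.6]
copper top [ 5.04468e+02 -3.71710e+02 -8.80000e-02] -5.1 [201] 0.59 zmax pct [95.1 98.1 99.7]
copper side [ 5.05068e+02 -3.70982e+02 -8.80000e-02] -5.1 [133] 0.51 zmax pct [91.8 98.5 99.4]
```

```bash
python3 - <<'E'
from h import *
Ct=cloud("top",np.load("d_top.npy"));Cs=cloud("side",np.load("d_side.npy"))
im=np.full((600,800,3),255,np.uint8)
for C,col in((Ct,(0,0,255)),(Cs,(255,0,0))):
    p=C.reshape(-1,3);p=p[(np.hypot(p[:,0]-660,p[:,1]+200)<75)]
    q=(p-[670,-195,0])@R.from_euler("z",-.126).as_matrix()
    for a in q: cv2.circle(im,(int(400+a[0]*4),int(500-a[2]*4)),1,col,-1)
M=np.array([[-5,0],[5,0],[5,70],[-5,70]]);c,s=np.cos(TILT),np.sin(TILT)
P_=np.array([(400+4*(x*c-z*s),500-4*(30+x*s+z*c)) for x,z in M]).astype(int);cv2.polylines(im,[P_],True,(0,0,0))
cv2.imwrite("pics/xs.png",im)
E
```

```text
(no output)
```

View pics/xs.png

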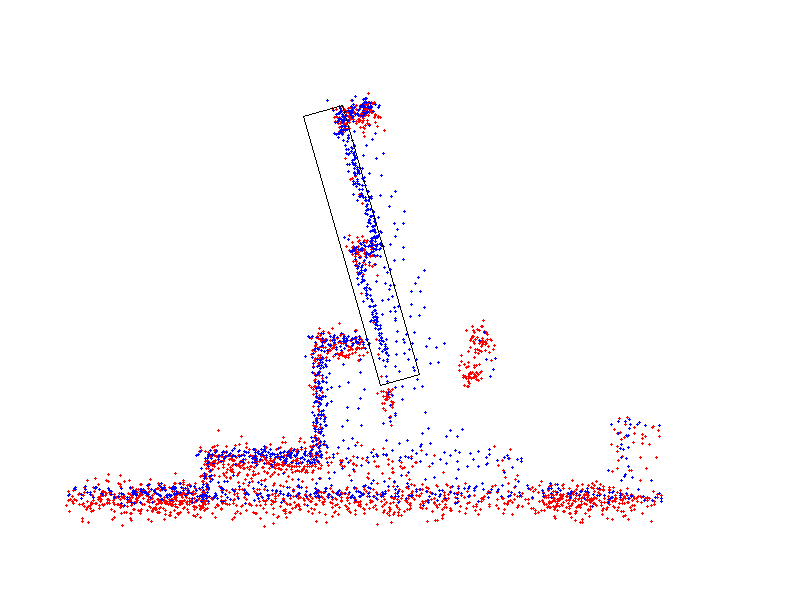

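```bash
sed -i 's/best=min.*/best=min((least_squares(f,[x0+dx,y0,a],loss="soft_l1",f_scale=1.5) for a in(-.2,0,.2) for dx in (-10,0,10,20,30)),key=lambda r:r.cost)/' h.py
python3 - <<'E'
from h import *
Ct=cloud("top",np.load("d_top.npy"));Cs=cloud("side",np.load("d_side.npy"))
for nm,x,y in(("white",660,-202),("alu",505,-215),("blue",637,-364),("copper",500,-370)):
    for lab,S in(("both",[Ct,Cs]),("top",[Ct]),("side",[Cs])):
        q,n,r,p=fit_display(S,x,y);print(nm,lab,q.round(3),np.degrees(q[2]).round(1),n,round(r,2))
# carrier/fin
im=np.full((600,800,3),255,np.uint8)
for C,o in((Ct,0),(Cs,0)):
    p=C.reshape(-1,3)
    m=(abs(p[:,0]-565)<115)&(abs(p[:,1]+45)<105)&(p[:,2]>5);p=p[m]
    f=p[(p[:,2]>55)];print("fin n",len(f),"x",np.percentile(f[:,0],[2,50,98]).round(1),"y",np.percentile(f[:,1],[2,50,98]).round(1),"zmax",np.percentile(f[:,2],98).round(1))
    t=f[f[:,2]>91];print(" top", t.mean(0).round(1),len(t))
    b=p[(p[:,2]>20)&(p[:,2]<42)];print("body x",np.percentile(b[:,0],[1,99]).round(1),"y",np.percentile(b[:,1],[1,99]).round(1),np.percentile(b[:,2],[50,95]))
    for a in b: cv2.circle(im,(int(400-(a[1]+45)*3),int(300-(a[0]-565)*3)),1,(0,0,255) if C is Ct else (255,0,0),-1)
cv2.imwrite("pics/car.png",im)
E
```

```text
white both [ 6.79048e+02 -1.96482e+02 -1.08000e-01] -6.2 [145, 220] 0.8
white top [ 6.78468e+02 -1.95168e+02 -1.18000e-01] -6.8 [145] 0.99
white side [ 679.096 -196.524  -25.238] -1446.0 [220] 0.61
alu both [ 512.857 -208.392   -6.29 ] -360.4 [196, 155] 0.67
alu top [ 5.12613e+02 -2.10067e+02 -4.00000e-03] -0.2 [196] 0.6
alu side [ 5.13091e+02 -2.08366e+02 -8.00000e-03] -0.4 [155] 0.59
blue both [ 6.47841e+02 -3.56239e+02  2.23000e-01] 12.8 [170, 85] 0.81
blue top [ 6.47849e+02 -3.57247e+02  2.28000e-01] 13.1 [170] 0.7
blue side [ 6.48172e+02 -3.55325e+02  2.22000e-01] 12.7 [85] 0.76
copper both [ 5.04749e+02 -3.71214e+02 -8.90000e-02] -5.1 [201, 133] 0.65
copper top [ 5.04468e+02 -3.71710e+02 -8.80000e-02] -5.1 [201] 0.59
copper side [ 5.05068e+02 -3.70982e+02 -8.80000e-02] -5.1 [133] 0.51
fin n 73 x [560.2 562.6 665.9] y [-147.4 -112.4  -98.8] zmax 98.3
 top [ 578.1 -116.3   94.8] 40
body x [474.5 654.5] y [-95.6  35.1] [29.02890124 34.14748819]
fin n 166 x [560.5 566.7 676.7] y [-148.7 -109.6  -96.3] zmax 97.1
 top [ 593.3 -118.2   95.2] 46
body x [474.  654.4] y [-104.4   38.6] [30.33152675 34.89813967]
```

View pics/car.png

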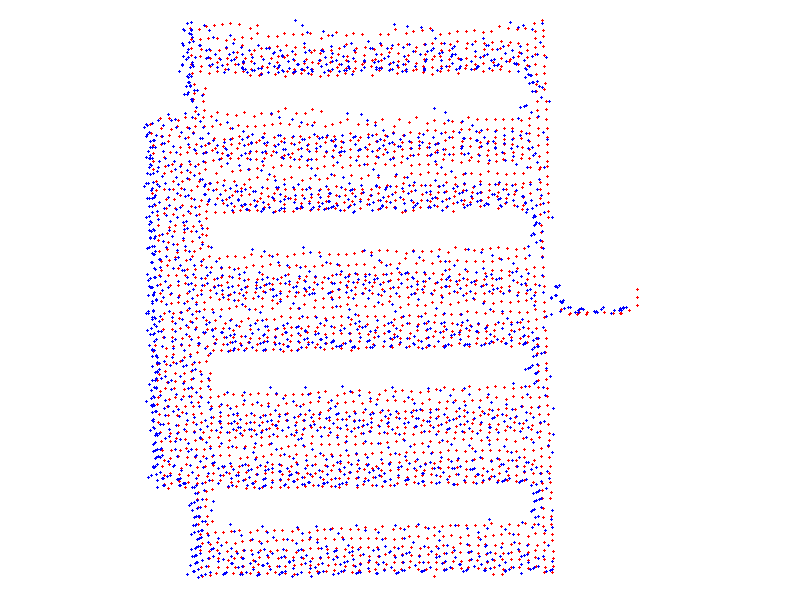

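```bash
cat >> h.py <<'E'
from scipy.spatial import cKDTree
def _model():
    g=[];ys=np.arange(-55,55.1,1.5)
    prof=[]  # rib profile points in x,z
    def seg(a,b):
        n=max(2,int(np.hypot(b[0]-a[0],b[1]-a[1])/1));return np.linspace(a,b,n)
    for s in(-69,-23,23,69):
        for k in(-1,1):
            prof+=[seg((s+k*6.5,14),(s+k*6.5,26)),seg((s+k*6.5,26),(s+k*14.5,34))]
        g.append(np.array([[s+dx,sy,z] for dx in np.arange(-6.5,6.6,1.5) for z in np.arange(14,30.1,1.5) for sy in(-55,55)]))
    for a,b in((-54.5,-37.5),(-8.5,8.5),(37.5,54.5),(83.5,92),(-92,-83.5)): prof.append(seg((a,34),(b,34)))
    for k in(-92,92): prof.append(seg((k,10),(k,34)))
    pr=np.vstack(prof);g.append(np.array([[x,y,z] for x,z in pr for y in ys]))
    fin=[[x,-76+y,z] for x in(-6,6) for y in np.arange(-13,13.1,1.5) for z in np.arange(40,95.1,1.5)]
    fin+=[[x,-76+y,z] for y in(-13,13) for x in np.arange(-6,6.1,1.5) for z in np.arange(40,95.1,1.5)]
    fin+=[[x,-76+y,95] for x in np.arange(-6,6.1,1.5) for y in np.arange(-13,13.1,1.5)]
    g.append(np.array(fin));return cKDTree(np.vstack(g))
CT=_model()
def fit_carrier(Cs,q0,zs=(0,0),fin=True):
    """q=(x,y,yaw)"""
    q=np.array(q0,float);A=[C.reshape(-1,3)-[0,0,z] for C,z in zip(Cs,zs)];A=np.vstack(A)
    A=A[np.hypot(A[:,0]-q[0],A[:,1]-q[1])<180]
    loc=lambda p,q:(p-[q[0],q[1],0])@R.from_euler("z",q[2]).as_matrix()
    for tol in(12,8,5,4,4):
        l=loc(A,q);m=(abs(l[:,0])<97)&(l[:,2]>15)&(l[:,2]<37)&(abs(l[:,1])<57)
        if fin:m|=(abs(l[:,0])<25)&(abs(l[:,1]+76)<35)&(l[:,2]>45)&(l[:,2]<100)
        p=A[m];d=CT.query(loc(p,q))[0];p=p[d<tol]
        q=least_squares(lambda q:CT.query(loc(p,q))[0],q,loss="soft_l1",f_scale=1.5,diff_step=1e-4,x_scale=[1,1,.01]).x
    d=CT.query(loc(p,q))[0];return q,len(p),np.median(d)
def look(tag=None):
    o=[]
    for n in("top","side"):
        p,d=bot.camera(n);d=np.where(d>0,d,np.nan);o.append((p,cloud(n,d)))
        if tag:cv2.imwrite(f"pics/{tag}_{n}.png",cv2.resize(p,(768,576)))
    return o
E
python3 - <<'E'
from h import *
Ct=cloud("top",np.load("d_top.npy"));Cs=cloud("side",np.load("d_side.npy"))
for S in([Ct,Cs],[Ct],[Cs]):
    q,n,r=fit_carrier(S,[565,-34,0]);print(q.round(3),np.degrees(q[2]).round(2),n,round(r,2))
    q,n,r=fit_carrier(S,[571,-40,0.05]);print(q.round(3),np.degrees(q[2]).round(2),n,round(r,2))
im=np.full((600,800,3),255,np.uint8)
for C in(Ct,Cs):
    p=C.reshape(-1,3);m=(p[:,0]>380)&(p[:,0]<720)&(p[:,1]>50)&(p[:,1]<440)
    a=p[m&(p[:,2]>40)&(p[:,2]<75)]
    for w in a: cv2.circle(im,(int(790-(w[1]-40)*1.9),int(300-(w[0]-570)*1.8)),1,(0,0,255) if C is Ct else (255,0,0),-1)
    b=p[m&(p[:,2]>54)&(p[:,2]<75)&(np.hypot(p[:,0]-436,p[:,1]-198)<35)];print("btn",len(b),np.median(b,0).round(1),((b.max(0)+b.min(0))/2).round(1),np.ptp(b,axis=0).round(1))
cv2.imwrite("pics/bay.png",im)
E
```

```text
[ 5.6580e+02 -3.4129e+01  1.7000e-02] 0.97 3449 1.19
[ 5.65802e+02 -3.49310e+01  1.90000e-02] 1.07 3429 1.18
[ 5.65452e+02 -3.42400e+01  1.80000e-02] 1.05 1599 1.29
[ 5.65499e+02 -3.71690e+01  1.90000e-02] 1.08 1610 1.29
[ 5.66013e+02 -3.41150e+01  1.60000e-02] 0.93 1841 1.07
[ 5.66012e+02 -3.43830e+01  1.70000e-02] 0.96 1839 1.05
btn 226 [435.1 204.2  60.8] [441.3 205.8  63.2] [57.  46.2 18.3]
btn 449 [433.3 213.5  60.8] [441.5 208.8  62.1] [58.4 45.9 16.1]
```

View pics/bay.png

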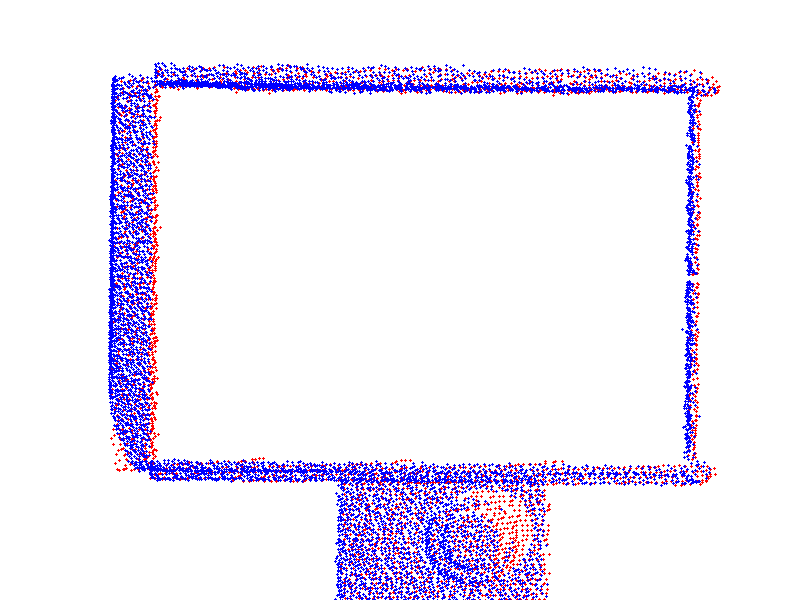

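```bash
cat >> h.py <<'E'
def fit_bay(Cs,q0=(582,92,-.018)):
    q=np.array(q0);A=np.vstack([C.reshape(-1,3) for C in Cs]);A=A[(A[:,2]>15)&(A[:,2]<57)]
    for tol in(9,6,5):
        l=(A-[q[0],q[1],0])@R.from_euler("z",q[2]).as_matrix()
        k=[(abs(l[:,0]-s*104)<tol)&(l[:,1]>110)&(l[:,1]<275) for s in(-1,1)]+[(abs(l[:,1]-284)<tol)&(abs(l[:,0])<95)]
        def f(q):
            M=R.from_euler("z",q[2]).as_matrix();o=[]
            for i,m in enumerate(k):
                l=(A[m]-[q[0],q[1],0])@M;o.append(l[:,1]-284 if i==2 else l[:,0]-(-104,104)[i])
            return np.concatenate(o)
        q=least_squares(f,q,loss="soft_l1",f_scale=1,x_scale=[1,1,.01]).x
    return q,[int(m.sum()) for m in k],np.median(abs(f(q)))
E
python3 - <<'E'
from h import *
Ct=cloud("top",np.load("d_top.npy"));Cs=cloud("side",np.load("d_side.npy"))
for S in([Ct,Cs],[Ct],[Cs]): print(fit_bay(S))
for n,C in(("top",Ct),("side",Cs)):
    im=cv2.imread(f"raw_{n}.png");h=cv2.cvtColor(im,cv2.COLOR_BGR2HSV)
    m=(h[...,0]>50)&(h[...,0]<75)&(h[...,1]>120)&(C[...,2]>54)&(C[...,2]<75)&(abs(C[...,0]-436)<40)&(abs(C[...,1]-200)<40)
    p=C[m];print(n,len(p),p.mean(0).round(1),np.median(p,0).round(1),np.ptp(p,axis=0).round(1),np.percentile(p[:,2],[10,50,90]).round(1))
    v,u=np.nonzero(m);print(ray(n,((u.min()+u.max())/2,(v.min()+v.max())/2),64).round(1))
# ik checks
def ik(p,rot): 
    try: return bot.inverse_kinematics(p,rot.as_rotvec())
    except Exception as e: return e
for nm,p in(("w",(679,-196,30)),("b",(648,-356,30)),("a",(513,-208,30)),("c",(505,-371,30)),("car",(640,-34,8)),("car2",(500,-34,8)),("bayend",(590,230,8)),("btn",(436,198,20))):
    for k in(1,-1):
        ez=np.array([0,0,1]);z=-ez;y=np.array([k,0,0.]);x=np.cross(y,z);M=R.from_matrix(np.stack([x,y,z],1))
        if len(nm)==1: M=R.from_euler("y",-TILT)*M; pp=np.array(p)+R.from_euler("y",-TILT).apply([0,0,42])
        else: pp=np.array(p)+[0,0,42]
        j=ik(pp,M);print(nm,k,None if j is None else np.round(j,2))
print(R.from_rotvec(bot.get_eef_rot()).as_matrix().round(2))
E
```

```text
(array([ 5.82191635e+02,  9.07505833e+01, -9.69212943e-03]), [281, 1501, 491], np.float64(0.8250744262744405))
(array([ 5.81548582e+02,  9.07583567e+01, -1.08876223e-02]), [11, 262, 491], np.float64(0.6584557408656835))
(array([ 5.84720519e+02, -4.56447269e+02, -3.73583111e-03]), [35, 0, 106], np.float64(2.107818512768688))
top 105 [436.5 206.4  66. ] [436.3 205.9  66. ] [31.  30.6 14.3] [63.  66.  69.1]
[437.7 207.   64. ]
side 225 [434.8 211.2  66.2] [434.4 211.9  67.2] [35.7 30.4 13.9] [61.3 67.2 68.7]
[434.9 209.9  64. ]
w 1 [ 0.6   0.61 -0.48  1.78  0.39  0.56 -0.07]
w -1 [ 0.09  0.56  0.22  1.82 -0.38  0.53 -2.57]
b 1 [ 0.75  0.64 -0.34  1.67  0.13  0.61  0.4 ]
b -1 [ 0.35  0.62  0.24  1.71 -0.48  0.63 -2.26]
a 1 [ 0.74  0.4  -0.45  2.14  0.2   0.38  0.17]
a -1 [ 0.25  0.36  0.14  2.17 -0.42  0.38 -2.39]
c 1 [ 0.96  0.51 -0.37  1.94  0.02  0.5   0.62]
c -1 [ 0.52  0.48  0.19  1.97 -0.52  0.54 -2.03]
car 1 [ 0.37  0.7  -0.58  1.68  0.46  0.91 -0.39]
car -1 [-0.66  0.88  1.03  1.75 -0.87  1.04 -2.45]
car2 1 [ 0.4   0.49 -0.54  2.03  0.38  0.72 -0.38]
car2 -1 [-0.87  0.84  1.25  2.1  -0.99  1.   -2.21]
bayend 1 [ 0.03  0.72 -0.71  1.69  0.56  0.94 -0.9 ]
bayend -1 [ 0.3   1.01 -1.25  1.67  1.01  1.24  1.95]
btn 1 [ 0.25  0.6  -1.01  2.05  0.68  0.87 -1.15]
btn -1 [ 0.38  0.75 -1.24  2.05  0.87  1.01  1.83]
[[ 0.9   0.44  0.  ]
 [ 0.44 -0.9  -0.  ]
 [ 0.    0.   -1.  ]]
```

```bash
python3 - <<'E'
from h import *
Ct=cloud("top",np.load("d_top.npy"));Cs=cloud("side",np.load("d_side.npy"))
for n,C in(("top",Ct),("side",Cs)):
    p=C.reshape(-1,3)
    for nm,m in {"+x inner":(abs(p[:,0]-687)<6.5)&(p[:,2]>8)&(p[:,2]<50)&(p[:,1]>110)&(p[:,1]<360),
      "-x top":(abs(p[:,0]-474)<9)&(p[:,2]>55)&(p[:,2]<72)&(p[:,1]>110)&(p[:,1]<360),
      "+x top":(abs(p[:,0]-690)<12)&(p[:,2]>57)&(p[:,2]<72)&(p[:,1]>110)&(p[:,1]<360)}.items():
        q=p[m]
        if len(q)<30: print(n,nm,len(q));continue
        c=np.polyfit(q[:,1]-230,q[:,0],1)
        for _ in range(3): 
            r=q[:,0]-np.polyval(c,q[:,1]-230);c=np.polyfit((q[:,1]-230)[abs(r)<4],q[:,0][abs(r)<4],1)
        print(n,nm,len(q),"slope",c[0].round(4),"x@230",c[1].round(1),np.percentile(r,[2,50,98]).round(1))
    for nm,m in {"end":(abs(p[:,1]-374)<8)&(p[:,2]>8)&(p[:,2]<50)&(abs(p[:,0]-580)<90),"gate":(abs(p[:,1]-91)<8)&(p[:,2]>8)&(p[:,2]<52)&(abs(p[:,0]-580)<90),"endtop":(abs(p[:,1]-385)<20)&(p[:,2]>57)&(p[:,2]<72)&(abs(p[:,0]-580)<90)}.items():
        q=p[m]
        if len(q)<30: print(n,nm,len(q));continue
        c=np.polyfit(q[:,0]-580,q[:,1],1);r=q[:,1]-np.polyval(c,q[:,0]-580);print(n,nm,len(q),"slope",c[0].round(4),"y@580",c[1].round(1),np.percentile(r,[2,50,98]).round(1))
E
```

```text
top +x inner 368 slope 0.0098 x@230 687.2 [-1.8  0.   1.5]
top -x top 382 slope 0.0102 x@230 473.4 [-5.1 -0.   5.8]
top +x top 376 slope 0.0067 x@230 691.9 [-5.3  0.1  6.3]
top end 438 slope -0.0105 y@580 374.7 [-2.1  0.   2. ]
top gate 215 slope -0.0101 y@580 88.7 [-0.9  0.   1.2]
top endtop 390 slope -0.0062 y@580 384.0 [-10.2  -0.   11.1]
side +x inner 1578 slope 0.0106 x@230 688.0 [-1.9  0.   1.8]
side -x top 776 slope 0.0091 x@230 471.8 [-3.6  0.7  6.8]
side +x top 786 slope 0.0118 x@230 690.0 [-3.4  0.7  9. ]
side end 0
side gate 909 slope -0.009 y@580 93.0 [-2.   0.   1.9]
side endtop 1412 slope -0.0044 y@580 387.4 [-10.9   0.1   9.9]
```

```bash
cat >> h.py <<'E'
BAY=np.array([582.2,90.7,-0.010])
DISP={"alu":(512.8,-208.8,-.006),"white":(679.0,-196.4,-.112),"blue":(648,-356.2,.223),"copper":(504.8,-371.3,-.089)}
DOWN=R.from_matrix(np.array([[0,1,0],[1,0,0],[0,0,-1.]]))  # tool y->world x, z down
GZ=43
def pick(nm):
    x,y,a=DISP[nm];Rd=R.from_euler("z",a)*R.from_euler("y",-TILT);rot=(Rd*DOWN).as_rotvec()
    pt=lambda z:np.array([x,y,30])+Rd.apply([0,0,z])
    bot.command_gripper(44)
    bot.move_pose(pt(GZ+70),rot);f0=bot.get_contact_force()
    hit=bot.move_straight(pt(GZ),v=120,until_force=8)
    print("hit",hit,"tcp",(bot.get_ee_pos()-pt(GZ)).round(1),"f",(bot.get_contact_force()-f0).round(1))
    if hit: return False
    bot.command_gripper(0);print("open",bot.get_opening(),bot.get_contact_force().round(1))
    bot.move_straight(pt(GZ+45),v=100)
    p=pt(GZ+45);p[2]=215;bot.move_straight(p,v=200)
    print("open",bot.get_opening(),bot.get_contact_force().round(1),bot.get_time());return bot.get_opening()>7
E
python3 - <<'E'
from h import *
print(pick("alu"));look("p1")
E
```

```text
hit False tcp [ 0.2 -0.1  0.3] f [-0.8 -1.1 -0.9]
open 9.88258755761646 [ 1.  -0.4  1.5]
open 9.901425883105762 [-1.  -0.3 -1.7] 6.275
True
```

```bash
python3 - <<'E'
from h import *
o=look("p2");Cs=[c for _,c in o]
print(fit_carrier(Cs,[565.8,-34.3,.017]))
t=bot.get_ee_pos();rot=R.from_rotvec(bot.get_eef_rot());print(t)
# held display: display axes from tool
Rd=rot*DOWN.inv()
og=t+Rd.apply([0,0,-GZ])
for n,C in zip(("top","side"),Cs):
    p=C.reshape(-1,3);l=(p-og)@Rd.as_matrix();m=(abs(l[:,0])<14)&(abs(l[:,1])<62)&(l[:,2]>-10)&(l[:,2]<30);q=l[m]
    print(n,len(q),"x",np.percentile(q[:,0],[5,50,95]).round(1),"y",np.percentile(q[:,1],[2,98]).round(1),"z",np.percentile(q[:,2],[2,98]).round(1))
    f=lambda d:boxsd(q-d,[-5,-50,0],[5,50,70])
    r=least_squares(f,[0,0,0],loss="soft_l1",f_scale=1.5);print(r.x.round(2),np.median(abs(r.fun)))
E
```

```text
(array([ 5.65789078e+02, -3.42400487e+01,  1.75478321e-02]), 3435, np.float64(1.1615896613041599))
[ 487.76620814 -208.24458591  213.33648492]
top 5 x [3.7 4.1 4.2] y [39.4 48.7] z [ 8.9 13.2]
[-0.89 -1.08  0.  ] 0.05265798883454842
side 103 x [-5.4 -4.8  2.9] y [-43.3  52.1] z [ 1.3 29.4]
[-0.01  1.02  0.43] 0.2633634338795261
```

View pics/p2_side.png

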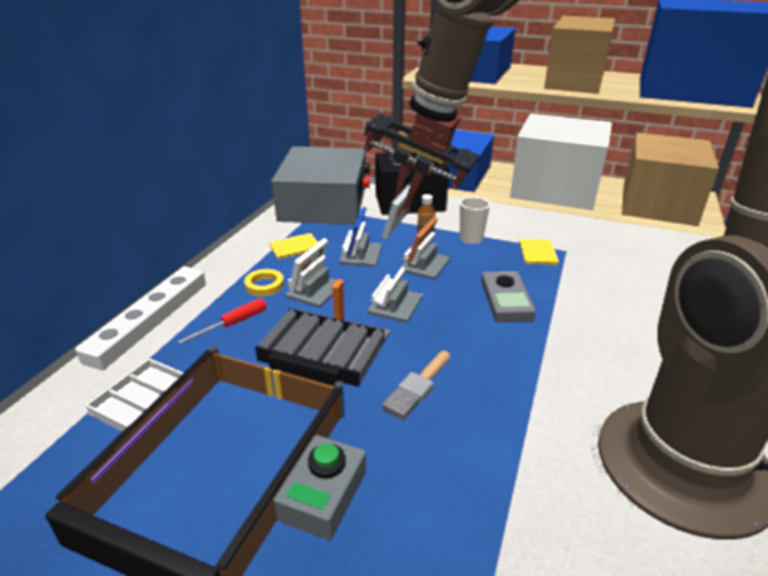

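```bash
cat >> h.py <<'E'
def place(slot,car,carry=215):
    Rc=R.from_euler("z",car[2]);rot=(Rc*DOWN).as_rotvec();b=np.array([car[0],car[1],0])+Rc.apply([slot,0,0])
    pt=lambda z:b+[0,0,z+GZ]
    bot.move_pose(pt(carry-GZ),rot)
    bot.move_straight(pt(42),v=150)
    f0=bot.get_contact_force();hit=bot.move_straight(pt(7.5),v=50,until_force=10)
    print("hit",hit,"lower edge z",(bot.get_ee_pos()[2]-GZ).round(1),"err",(bot.get_ee_pos()-pt(8)).round(1),"f",(bot.get_contact_force()-f0).round(1))
    return hit,pt
def release(pt):
    bot.command_gripper(26);print("open",bot.get_opening())
    p=bot.get_ee_pos();p[2]=170;bot.move_straight(p,v=200);print(bot.get_time())
E
python3 - <<'E'
from h import *
car=fit_carrier([c for _,c in look()],[565.8,-34.3,.017])[0];print(car)
hit,pt=place(-23,car)
E
```

```text
[ 5.65808820e+02 -3.42427938e+01  1.82102478e-02]
hit True lower edge z 8.5 err [-0.3 -0.   0.5] f [-1.9 -0.1  7.9]
```

```bash
python3 - <<'E'
from h import *
release(None);print(pick("copper"));
o=look("p3");print(fit_carrier([c for _,c in o],[565.8,-34.3,.018]))
E
```

```text
open 26.190005615096688
10.2333
hit False tcp [0.5 0.2 0.3] f [-1.1 -0.8  0.3]
open 9.979533282838263 [0.1 0.5 1.8]
open 9.876252627304915 [-0.4  0.5 -1. ] 14.6333
True
(array([ 5.65915698e+02, -3.41618248e+01,  1.70390868e-02]), 3095, np.float64(1.1764246738255828))
```

View pics/p3_side.png

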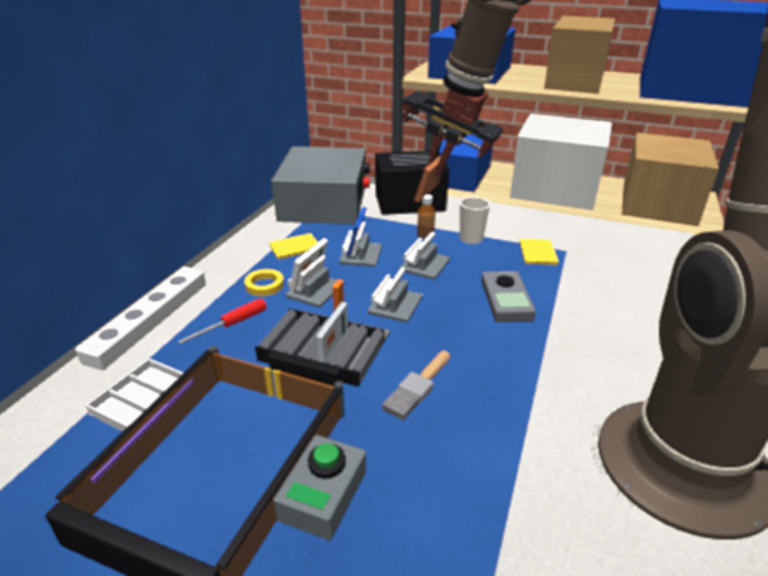

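```bash
python3 - <<'E'
from h import *
car=fit_carrier([c for _,c in look()],[565.9,-34.2,.017])[0];print(car)
hit,pt=place(-69,car)
if hit and abs(bot.get_ee_pos()[2]-GZ-8)<3:
    release(pt);print(pick("blue"));o=look("p4");print(fit_carrier([c for _,c in o],car))
E
```

```text
[ 5.65893273e+02 -3.41922252e+01  1.82526789e-02]
hit True lower edge z 8.5 err [-0.3 -0.   0.5] f [-2.2  0.1  6.6]
open 25.792632460718295
18.9917
hit False tcp [0.4 0.1 0.4] f [-0.3 -0.1 -0.7]
open 9.732807526202375 [1.7 0.9 1.1]
open 9.966278858357889 [-0.4 -1.4 -1.1] 23.4167
True
(array([ 5.66012257e+02, -3.45911567e+01,  1.64773403e-02]), 2792, np.float64(1.213207488064153))
```

View pics/p4_side.png

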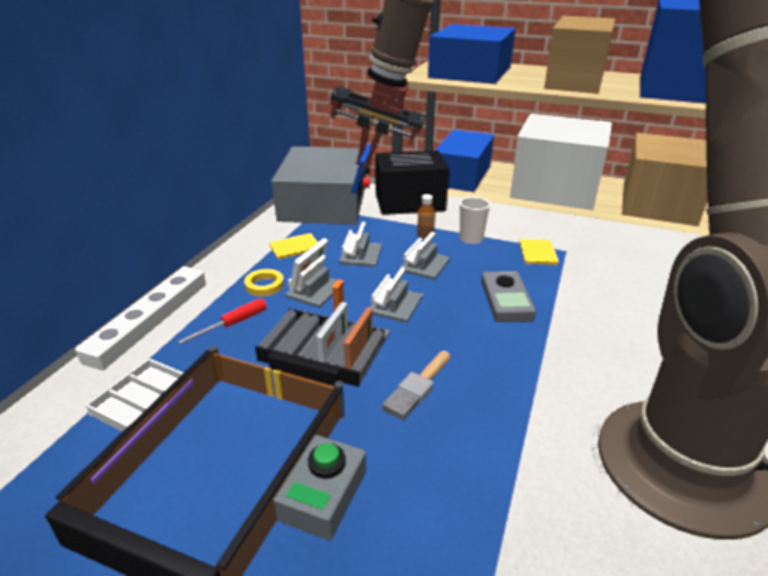

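View pics/p4_top.png

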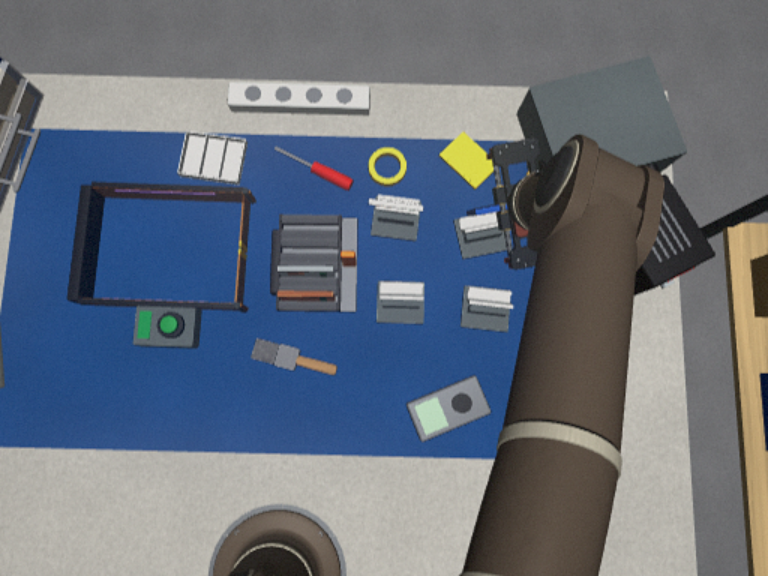

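```bash
python3 - <<'E'
from h import *
car=fit_carrier([c for _,c in look()],[565.9,-34.2,.017])[0];print(car)
hit,pt=place(23,car)
if hit and abs(bot.get_ee_pos()[2]-GZ-8)<3:
    release(pt);print(pick("white"));o=look("p5");print(fit_carrier([c for _,c in o],car))
E
```

```text
[ 5.65995296e+02 -3.45505581e+01  1.72099808e-02]
hit True lower edge z 8.7 err [-0.3  0.1  0.7] f [-0.8 -0.3  4.7]
open 26.424371297114078
27.75
hit False tcp [0.4 0.5 0.3] f [ 0.1 -0.7 -0.1]
open 10.237365811677913 [ 0.8 -1.8  2.2]
open 9.904422870777314 [ 0.   0.  -1.7] 31.575
True
(array([ 5.66119121e+02, -3.43959644e+01,  1.70755084e-02]), 2360, np.float64(1.2830431039991028))
```

View pics/p5_side.png

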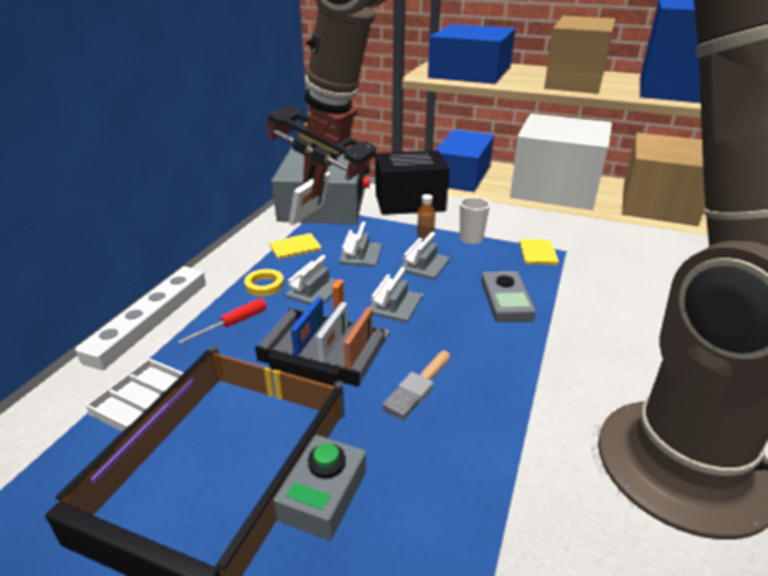

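View pics/p5_top.png

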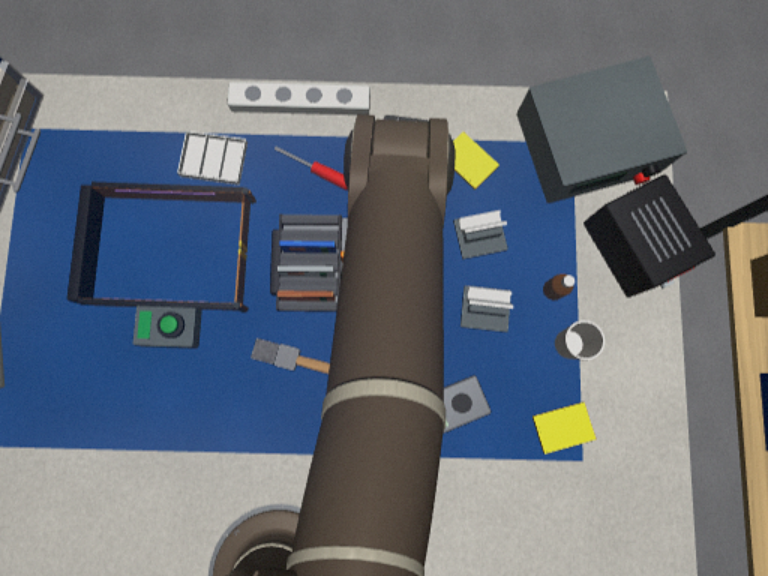

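```bash
python3 - <<'E'
from h import *
car=fit_carrier([c for _,c in look()],[565.9,-34.2,.017])[0];print(car)
hit,pt=place(69,car)
if hit and abs(bot.get_ee_pos()[2]-GZ-8)<3:
    release(pt);bot.move_pose([500,-330,230],DOWN.as_rotvec());o=look("p6");print(fit_carrier([c for _,c in o],car))
    t=o[0][0][130:220,170:250];cv2.imwrite("pics/p6z.png",cv2.resize(t,None,fx=6.5,fy=6.5,interpolation=cv2.INTER_CUBIC))
E
```

```text
[ 5.66157224e+02 -3.40997398e+01  1.52214082e-02]
hit True lower edge z 8.5 err [-0.5 -0.   0.5] f [ 0.3 -1.3  7. ]
open 26.275551541559206
35.3417
(array([ 5.66461602e+02, -3.37760652e+01,  1.12750949e-02]), 2105, np.float64(1.4080337045879119))
```

View pics/p6_side.png

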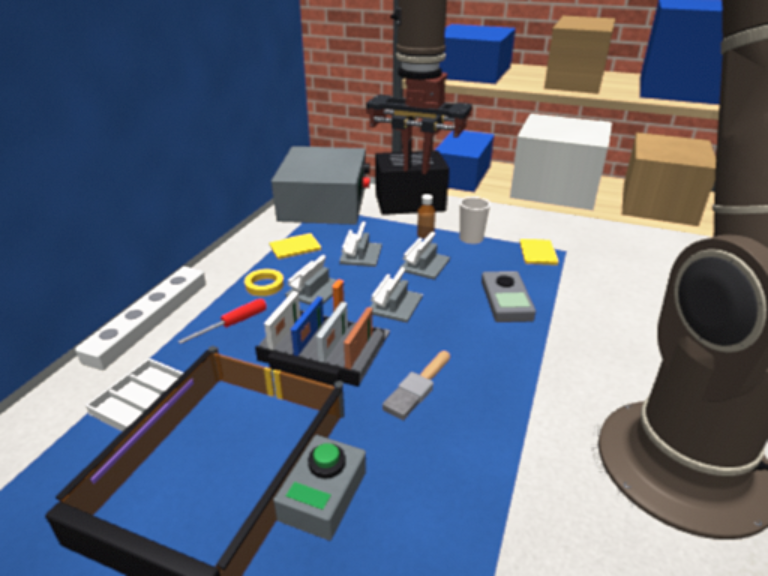

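View pics/p6z.png

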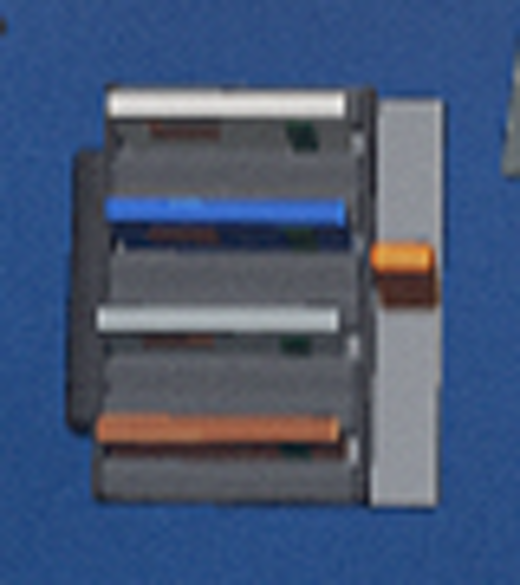

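```bash
cat >> h.py <<'E'
FZ=64
def fin_pose(q):
    Rc=R.from_euler("z",q[2]);p=np.array([q[0],q[1],0])+Rc.apply([0,-76,0]);return p,(Rc*DOWN).as_rotvec()
def bay_pose(x,y,da=0):
    Rb=R.from_euler("z",BAY[2]);p=np.array([BAY[0],BAY[1],0])+Rb.apply([x,y,0]);return np.array([p[0],p[1],BAY[2]+da])
E
python3 - <<'E'
from h import *
o=look();C=[c for _,c in o]
for n,c in zip("ts",C):
    p=c.reshape(-1,3);f=p[(p[:,2]>60)&(p[:,2]<100)&(abs(p[:,0]-567)<25)&(abs(p[:,1]+110)<28)]
    g=lambda q:boxsd((f-[q[0],q[1],0])@R.from_euler("z",.0175).as_matrix(),[-6,-13,30],[6,13,95])
    r=least_squares(g,[567,-110],loss="soft_l1",f_scale=1.5);print(n,len(f),r.x,np.median(abs(r.fun)))
car=np.array([566.1,-34.2,.0165])
p,rot=fin_pose(car);print(p)
bot.command_gripper(44)
bot.move_pose(p+[0,0,190],rot);f0=bot.get_contact_force()
print(bot.move_straight(p+[0,0,FZ],v=120,until_force=8),bot.get_ee_pos().round(1))
bot.command_gripper(0);print(bot.get_opening(),(bot.get_contact_force()-f0).round(1))
E
```

```text
t 71 [ 566.9382997  -108.90428566] 0.9356032521609681
s 106 [ 567.59283673 -110.40248639] 0.6676372223408138
[ 567.3539431  -110.18965473    0.        ]
False [ 567.9 -110.2   64.7]
11.76426500168836 [ 0.7  0.4 -0.7]
```

```bash
python3 - <<'E'
from h import *
q=bay_pose(0,-92);p,rot=fin_pose(q);z=bot.get_ee_pos()[2];p[2]=z
print(q,bot.move_straight(p,v=50,rot=rot,until_force=25),bot.get_ee_pos().round(1),p.round(1),bot.get_contact_force().round(1))
o=look("p7");C=[c for _,c in o];print(fit_carrier(C,q,fin=False),bot.get_time(), bot.get_opening())
E
```

```text
[ 5.81280015e+02 -1.29540004e+00 -1.00000000e-02] False [580.6 -77.3  64.1] [580.5 -77.3  64.1] [-0.7 -1.5  2.6]
(array([5.82267398e+02, 4.88062614e-01, 1.24011724e-02]), 1256, np.float64(1.4861630351013444)) 40.975 12.047704554746911
```

View pics/p7_top.png

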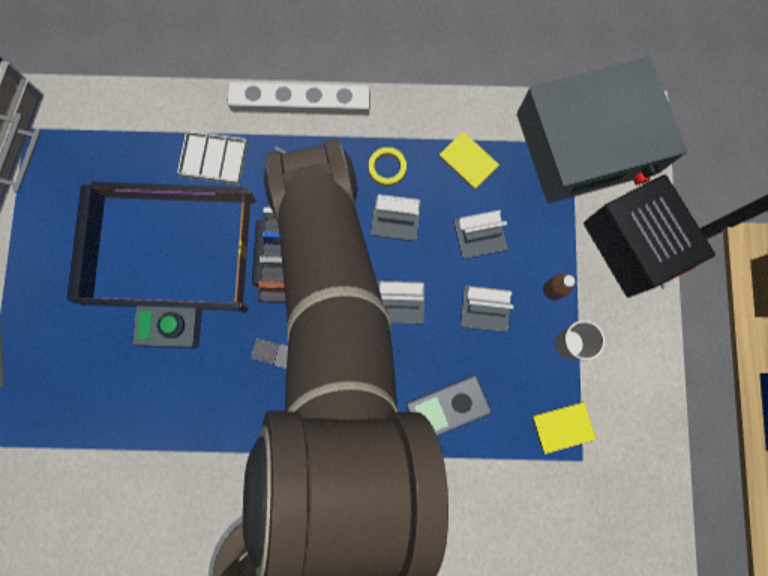

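View pics/p7_side.png

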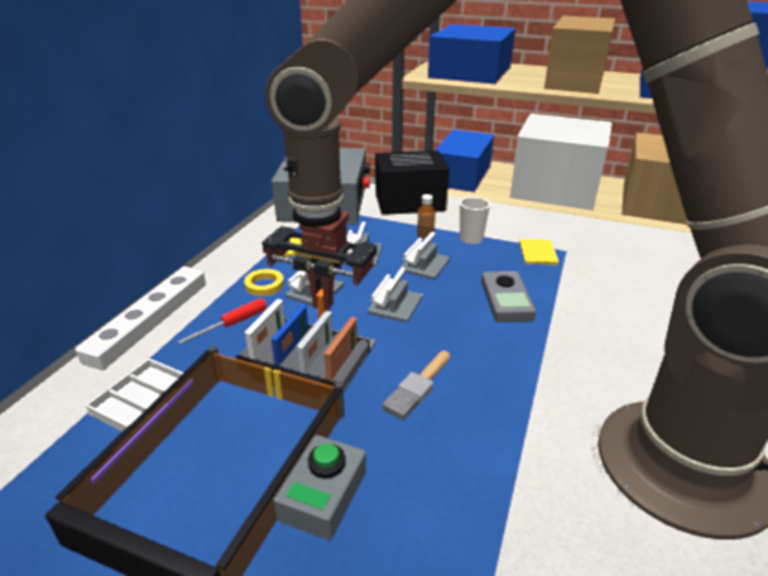

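```bash
cat >> h.py <<'E'
def disp_lines(Cs,q):
    out=[]
    A=np.vstack([c.reshape(-1,3) for c in Cs]);l=(A-[q[0],q[1],0])@R.from_euler("z",q[2]).as_matrix()
    for s in(-69,-23,23,69):
        m=(abs(l[:,0]-s)<11)&(abs(l[:,1])<60)&(l[:,2]>73.5)&(l[:,2]<84);t=l[m]
        if len(t)<15: out.append((s,len(t)));continue
        c=np.polyfit(t[:,1],t[:,0],1);out.append((s,len(t),"x",round(c[1],1),"dyaw",round(-c[0],4),"y",np.percentile(t[:,1],[2,98]).round(1).tolist(),"z",round(np.median(t[:,2]),1)))
    return out
E
python3 - <<'E'
from h import *
C=[c for _,c in look()]
for r in disp_lines(C,bay_pose(0,-92)): print(r)
E
```

```text
(-69, 209, 'x', np.float64(-71.0), 'dyaw', np.float64(0.0002), 'y', [-46.4, 49.3], 'z', np.float64(78.0))
(-23, 193, 'x', np.float64(-25.5), 'dyaw', np.float64(-0.0033), 'y', [-45.7, 50.4], 'z', np.float64(78.0))
(23, 184, 'x', np.float64(20.5), 'dyaw', np.float64(-0.0033), 'y', [-47.5, 49.0], 'z', np.float64(78.1))
(69, 171, 'x', np.float64(66.6), 'dyaw', np.float64(0.0043), 'y', [-46.4, 50.1], 'z', np.float64(78.2))
```

```bash
python3 - <<'E'
from h import *
z=64.1
for y,v,F in((60,60,25),(195,70,25),(217,25,14)):
    p,rot=fin_pose(bay_pose(1,y));p[2]=z
    print(y,bot.move_straight(p,v=v,rot=rot,until_force=F),(bot.get_ee_pos()-p).round(1),bot.get_contact_force().round(1),bot.get_opening().round(1),bot.get_time())
e=bot.get_ee_pos();Rb=R.from_euler("z",BAY[2]);print("bay origin est",(Rb.inv().apply(e-[BAY[0],BAY[1],0])+[0,76,0]).round(1))
o=look("p8");C=[c for _,c in o]
for r in disp_lines(C,bay_pose(0,212)): print(r)
E
```

```text
Traceback (most recent call last):
AttributeError: 'float' object has no attribute 'round'
```

```bash
python3 - <<'E'
from h import *
Rb=R.from_euler("z",BAY[2])
print("now",(Rb.inv().apply(bot.get_ee_pos()-[BAY[0],BAY[1],0])+[0,76,0]).round(1),bot.get_contact_force().round(1),bot.get_opening())
o=look("p7b")
E
```

```text
now [ 1.2 58.5 64.2] [-0.5 -6.2  3.9] 11.69788447180876
```

View pics/p7b_side.png

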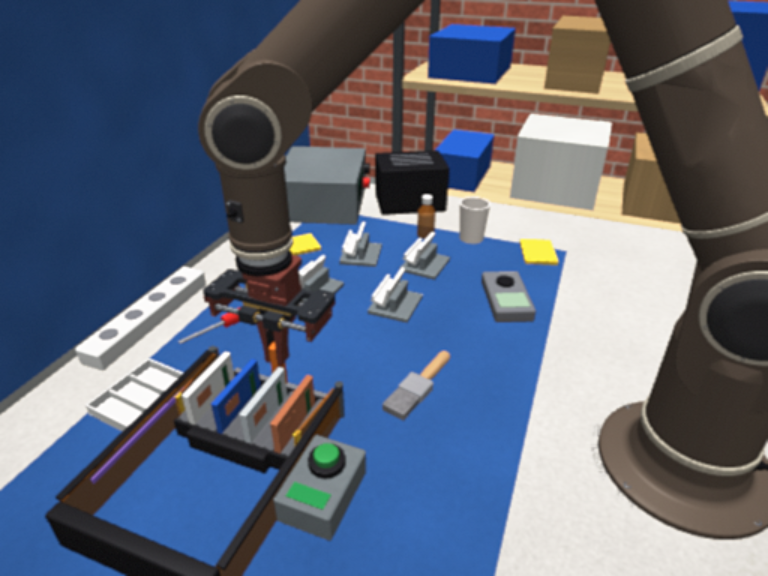

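```bash
python3 - <<'E'
from h import *
z=64.1
for y,v,F in((195,70,25),(217,25,14)):
    p,rot=fin_pose(bay_pose(1,y));p[2]=z
    print(y,bot.move_straight(p,v=v,rot=rot,until_force=F),(bot.get_ee_pos()-p).round(1),bot.get_contact_force().round(1),bot.get_opening(),bot.get_time())
e=bot.get_ee_pos();Rb=R.from_euler("z",BAY[2]);print("bay origin est",(Rb.inv().apply(e-[BAY[0],BAY[1],0])+[0,76,0]).round(1))
o=look("p8");C=[c for _,c in o]
for r in disp_lines(C,bay_pose(0,212)): print(r)
E
```

```text
195 False [ 0.1 -1.2  0. ] [-0.4 -4.7  4.2] 11.803274673638773 45.9333
217 False [ 0.4 -3.9  0. ] [ -1.6 -12.6   8. ] 11.621564263017975 46.9667
bay origin est [  1.4 213.1  64.1]
(-69, 375, 'x', np.float64(-69.6), 'dyaw', np.float64(-0.0024), 'y', [-46.2, 50.4], 'z', np.float64(78.3))
(-23, 356, 'x', np.float64(-23.8), 'dyaw', np.float64(0.0003), 'y', [-44.2, 51.4], 'z', np.float64(78.3))
(23, 351, 'x', np.float64(22.2), 'dyaw', np.float64(-0.001), 'y', [-47.3, 49.8], 'z', np.float64(78.3))
(69, 335, 'x', np.float64(67.9), 'dyaw', np.float64(0.0009), 'y', [-46.5, 50.4], 'z', np.float64(78.3))
```

View pics/p8_side.png

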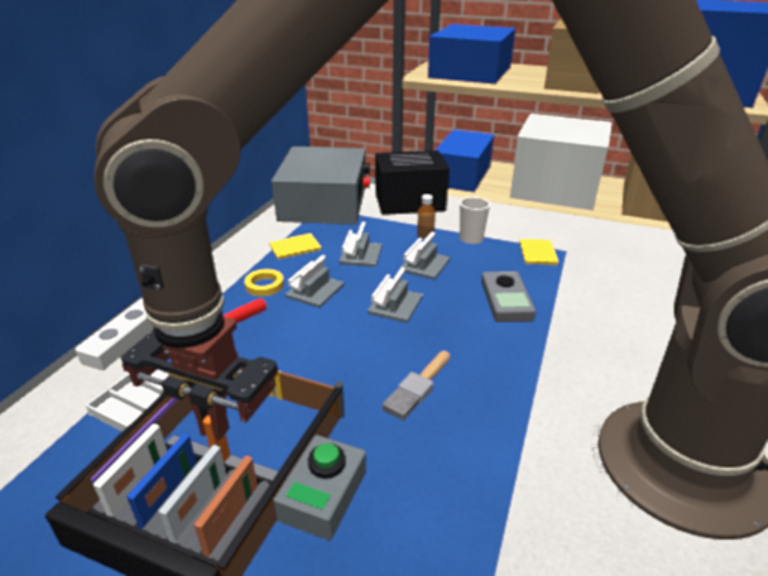

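View pics/p8_top.png

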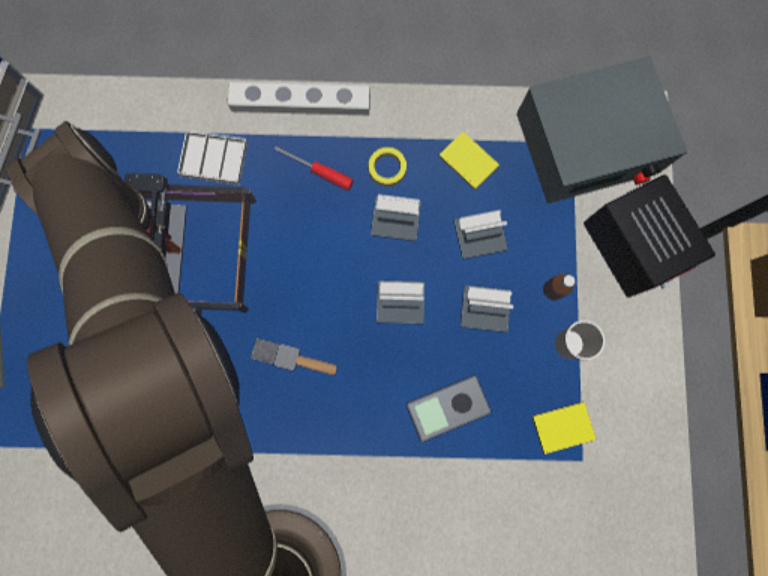

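```bash
python3 - <<'E'
from h import *
Rb=R.from_euler("z",BAY[2])
p,rot=fin_pose(bay_pose(1.4,221));p[2]=64.1
print(bot.move_straight(p,v=15,rot=rot,until_force=14),bot.get_contact_force().round(1))
print((Rb.inv().apply(bot.get_ee_pos()-[BAY[0],BAY[1],0])+[0,76,0]).round(2),bot.get_opening())
# relax to the measured pose, then open
bot.move_straight(bot.get_ee_pos(),v=15);print(bot.get_contact_force().round(1),(Rb.inv().apply(bot.get_ee_pos()-[BAY[0],BAY[1],0])+[0,76,0]).round(2))
bot.command_gripper(34);e=bot.get_ee_pos();e[2]=200;bot.move_straight(e,v=120)
bot.command_gripper(0)
bot.move_pose([436,60,220],DOWN.as_rotvec())
o=look("p9");C=[c for _,c in o]
for r in disp_lines(C,bay_pose(0,212)): print(r)
print(fit_carrier(C,bay_pose(0,212)),bay_pose(0,212),bot.get_time())
E
```

```text
False [ -4.  -20.   14.3]
[  1.46 213.65  64.04] 11.781309148565034
[ 0.4 -1.8  3.2] [  1.5  213.84  64.05]
(-69, 368, 'x', np.float64(-69.6), 'dyaw', np.float64(0.0007), 'y', [-45.1, 50.4], 'z', np.float64(78.3))
(-23, 361, 'x', np.float64(-23.9), 'dyaw', np.float64(-0.001), 'y', [-44.9, 50.9], 'z', np.float64(78.4))
(23, 389, 'x', np.float64(22.3), 'dyaw', np.float64(-0.001), 'y', [-46.7, 49.2], 'z', np.float64(78.2))
(69, 462, 'x', np.float64(68.1), 'dyaw', np.float64(-0.0011), 'y', [-47.0, 49.8], 'z', np.float64(78.0))
(array([ 5.88681888e+02,  3.03471682e+02, -3.89408978e-02]), 2049, np.float64(1.5195104291414674)) [ 5.84319965e+02  3.02689400e+02 -1.00000000e-02] 51.6333
```

View pics/p9_side.png

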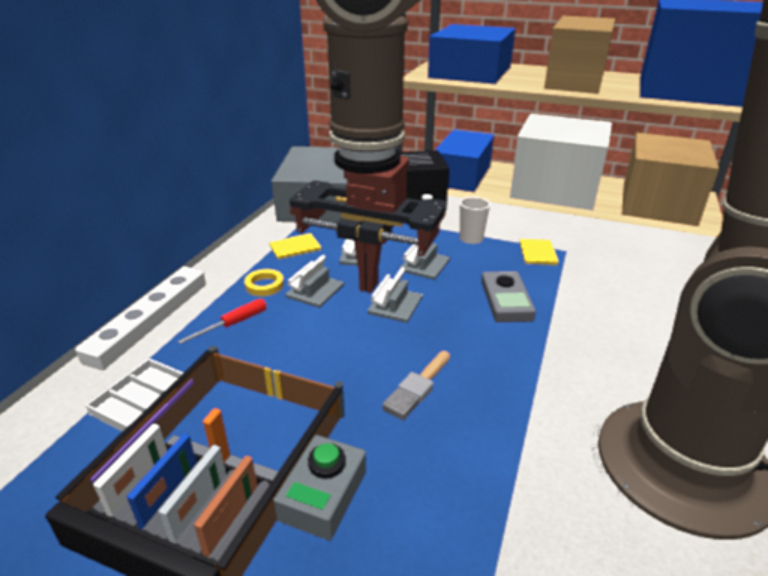

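View pics/p9_top.png

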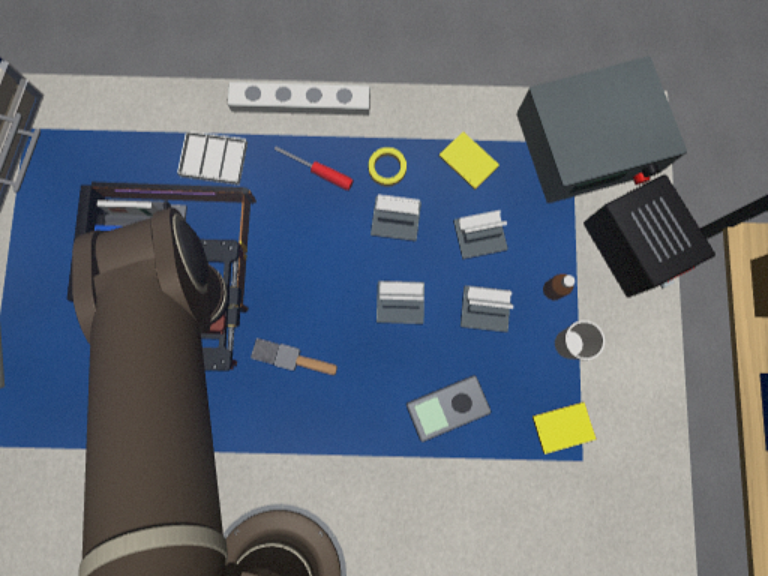

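```bash
python3 - <<'E'
from h import *
b=np.array([435.8,208.3,0]);rot=DOWN.as_rotvec()
bot.move_pose(b+[0,0,160],rot);bot.move_straight(b+[0,0,85],v=120)
f0=bot.get_contact_force()
h1=bot.move_straight(b+[0,0,50],v=20,until_force=2.5);z1=bot.get_ee_pos()[2]
print(h1,z1,(bot.get_contact_force()-f0).round(1),bot.get_opening())
h2=bot.move_straight(b+[0,0,z1-14],v=15,until_force=10);print(h2,bot.get_ee_pos().round(1),(bot.get_contact_force()-f0).round(1))
bot.sleep(.3)
o=look("p10")
bot.move_straight(b+[0,0,180],v=100);bot.sleep(.3)
print(bot.get_time())
E
```

```text
True 62.88961829492555 [ 1.7 -1.   2.6] 0.3519461422802763
True [435.8 208.3  61.3] [-2.1 -2.6  9. ]
56.6083
```

View pics/p10_side.png

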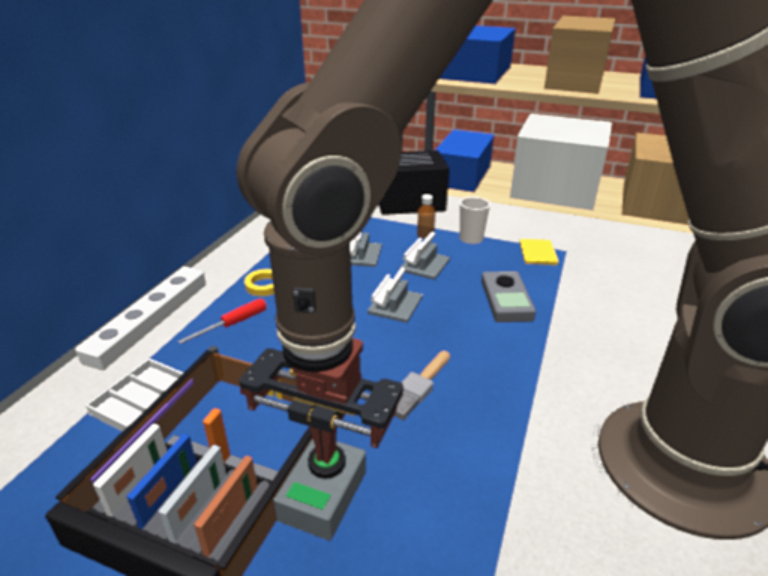

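```bash
python3 - <<'E'
from h import *
b=np.array([435.8,208.3,0])
bot.move_straight(b+[0,0,80],v=100);f0=bot.get_contact_force()
for i in range(40):
    h=bot.move_straight(b+[0,0,70-i*.75],v=15);f=np.mean([(bot.get_contact_force()-f0)[2] for _ in range(3)]);z=bot.get_ee_pos()[2]
    if z<68: print(round(z,2),round(f,1),end=" | ")
    if f>16: break
bot.sleep(.3);bot.move_straight(b+[0,0,180],v=100);bot.move_pose([430,-60,300],DOWN.as_rotvec());bot.sleep(1);o=look("p11");C=[c for _,c in o]
for r in disp_lines(C,bay_pose(0,212)): print(r)
for n,(im,c) in zip("ts",o):
    h=cv2.cvtColor(im,cv2.COLOR_BGR2HSV)
    m=(h[...,0]>50)&(h[...,0]<75)&(h[...,1]>120)&(c[...,2]>50)&(c[...,2]<75)&(abs(c[...,0]-436)<40)&(abs(c[...,1]-200)<40)
    print(n,m.sum(),np.percentile(c[m][:,2],[10,50,90]).round(1) if m.any() else None)
    p=c.reshape(-1,3);g=p[(abs(p[:,1]-91)<9)&(p[:,2]>8)&(p[:,2]<52)&(abs(p[:,0]-580)<90)];cc=np.polyfit(g[:,0]-580,g[:,1],1) if len(g)>30 else None;print("gate",len(g),cc)
print(bot.get_time())
E
```

```text
67.7 -0.8 | 67.05 1.3 | 66.25 1.6 | 65.5 1.3 | 64.77 2.2 | 63.99 2.7 | 63.25 2.6 | 62.5 2.5 | 61.77 3.0 | 61.34 8.2 | 61.13 16.1 | (-69, 498, 'x', np.float64(-69.5), 'dyaw', np.float64(0.0022), 'y', [-46.6, 50.3], 'z', np.float64(78.1))
(-23, 497, 'x', np.float64(-23.8), 'dyaw', np.float64(0.0008), 'y', [-46.5, 50.6], 'z', np.float64(77.9))
(23, 476, 'x', np.float64(22.3), 'dyaw', np.float64(0.0014), 'y', [-47.8, 49.2], 'z', np.float64(78.1))
(69, 458, 'x', np.float64(68.0), 'dyaw', np.float64(-0.0005), 'y', [-46.1, 49.6], 'z', np.float64(78.0))
t 87 [62.2 66.1 68.8]
gate 4 None
s 225 [61.4 67.4 68.9]
gate 916 [-1.07539821e-02  9.29464919e+01]
65.7083
```

View pics/p11_side.png

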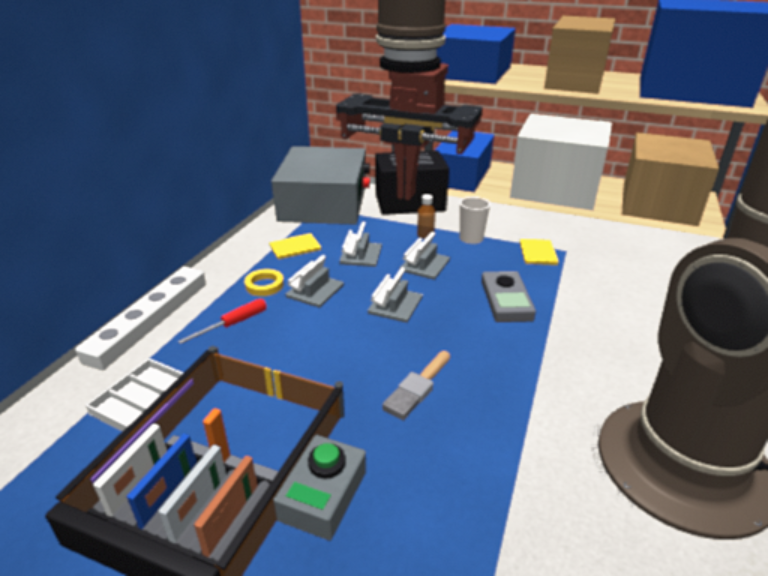

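View pics/p11_top.png

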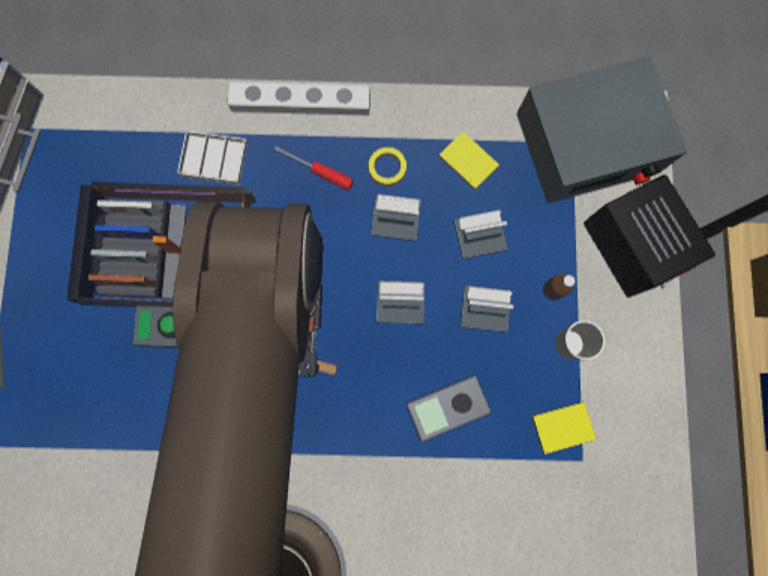

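```bash
python3 - <<'E'
from h import *
bot.close_job();print(bot.get_time())
E
```

```text
the job is handed in; nothing more can be done
the job is handed in; nothing more can be done
```

The job is done and handed in, at about 66 s on the robot clock (limit 210 s). All four displays stand upright in the carrier, one to a slot. I slid the carrier by its fin through the gate and home against the end wall, then pressed the green button.

- **Displays:** their top edges all read 78 mm above the bench, as they should when seated on the slot floor. They are aligned with the bay to within about 0.002 rad.
- **Carrier home:** it stopped at a bay y of about 213 mm, against the nominal 212 mm. Pushing with 20 N moved the gripper only about 0.5 mm further. I saw no sign of the carrier being knocked aside at any point.
- **Gate:** the side camera shows both leaves shut, at the same place as before the run. In the last top picture the arm hid the gate.
- **Button:** it bottomed out at 61.3 mm, with the force rising sharply past the 4 N spring, and its top then read the same height as before pressing. I pressed it twice, the second time only to confirm that the first press was full.
- **Bystanders:** in the last pictures, those in view look to be where they started.

**Checks that disagreed:** the last carrier position fit, taken before the button press, was off by about 4 mm and 0.03 rad. The displays and the arm hid most of the carrier, so I relied on the display edges and the wall contact instead. Both presses met the button about 1 mm higher than the nominal 65 mm, which is within the calibration error.

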